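# Slide the hub-parts tray round the fixtures and latch it in its bay

## Task

Push the open aluminium parts tray along the bench, flat on the wood, round the jar, the small vise and the round stand, and nose first into the steel bay until the spring catch has dropped into the notch in its side. Neither the tray nor the gripper may touch those three fixtures or disturb the other things, and press the tray home gently: the stop at the back of the bay is set at an unknown depth and must be felt, not rammed (keep the push under about 15 N). Leave the tray latched and let go.

Things in the scene. Friction and masses are not known exactly. Their poses are not given: they have to be found in the camera images.
- tray_center (a point): Centre, 18 mm over the bench, of the loose open aluminium parts tray: 110 long (x) x 96 wide (y) x 36 mm high, 0.4 to 0.85 kg, flat on the bench, cog and cups fixed in it below the rim. It starts left or right of the bay's axis, in front of the bay, its nose (+x end) towards the bay within about 15 degrees. Too wide to grip across; bench drag 1 to 5 N.
- tray_notch (a point): Middle of the notch in the tray's +y side (tray x = 6, y = 42 mm from the centre). Each long side has such a notch, 11 mm deep, full height, from x = -6 to +18 mm; the rest of the side is flat, x = -55 to -6 and 18 to 36 mm. From x = 36 to the nose at 55 mm the corners are chamfered by 11 mm. The tail (x = -55) is a flat face 96 mm wide.
- bay: Fixed steel bay, open to the robot and the top. Origin: centre of its mouth on the bench; x points into the bay, y across, z up. Two rails 22 mm high, x = 12 to 162 mm, 100 mm apart inside (2 mm clearance to the tray each side), flared from x = -5 to take up to about 8 mm of misalignment. A latched tray has its centre at x = 12 to 45 mm, so its tail stays 10 to 43 mm outside.
- bay_stop (a point): Point on the bay's axis, 65 mm in from the mouth, where the black spring buffer may begin at the earliest. Buffer and catch are set together by a screw, 0 to 28 mm deeper, not reported. The buffer is met as the catch drops in; it resists with 4 N per mm over 5 mm, then solid. 8 N on it (bench drag apart) is surely home. On release it eases the tray back some mm against the catch.
- catch (a joint): Spring catch over the bay's +y rail: upright brass roller, 12 mm in diameter, z = 23 to 38 mm. Value in m: 0 = fully out (before the tray comes and again when dropped into the notch), 0.006 to 0.010 while the tray's side holds it back; spring 1 N at 0, 2 N at 0.010. The nose lifting it adds 1 to 6 N to the push over 19 mm, then about 2 N over 18 mm, then it drops in.
- jar: Fixed glass jar with a steel lid, 50 mm in diameter, 64 mm high, beside the way into the bay. Origin: centre of its underside. Do not touch.
- vise: Fixed small grey axle vise, 48 x 46 mm, 54 mm high, on the other side of the way into the bay (jar and vise change places); the free way between the two is at least 140 mm wide. Origin: centre of its underside. Do not touch.
- stand: Fixed round steel stand, foot 80 mm in diameter, 58 mm high, on the side of the bay's axis opposite to the tray's start. Origin: centre of its underside. Do not touch.
- bowl: Bystander: grey plastic bowl, 90 mm in diameter, 45 mm high. Origin: centre of its underside.
- can: Bystander: grey can, 52 mm in diameter, 130 mm high. Origin: centre of its underside.
- lockring: Bystander: steel ring, 52 mm in diameter, 8 mm high. Origin: centre of its underside.
- wrench: Bystander: wrench lying on the bench far to the left, along its x.
- screwdriver: Bystander: screwdriver lying on the bench far to the right, along its x.
- mug: Bystander: white mug, 80 mm in diameter, 90 mm high. Origin: centre of its underside.
- oiler: Bystander: white oil bottle, 50 mm in diameter, 120 mm high. Origin: centre of its underside.
There are look-alikes about, which are no part of the job. What is shaped like the part that bears tray_center but green is not meant.

How it is judged (in metres and radians):
At the end, for the whole second after the job is handed in: The tray lies flat in the bay, its centre 10 to 52 mm inside the mouth, within 6 mm of the bay's axis and 4 degrees of its direction, at rest, with the catch dropped into its notch (catch under 2.5 mm) (x of tray_center in the frame of bay between 0.01 and 0.052 m and y of tray_center in the frame of bay between -0.006 and 0.006 m and angle between the x axis of tray_center and the x axis of bay, either way round below 0.07 rad and value of joint catch below 0.0025 m and linear speed of tray below 0.01 m/s and height (world z) of tray_center below 0.022 m); the robot touches nothing.
It fails at once if the tray or the robot touches the jar, the vise or the stand (over 1 N) (contact force between any of jar, vise, stand and anything else above 1 N).
It fails at once if the tray is rammed into the bay: over 18 N between tray and bay (contact force between tray and bay above 18 N).
It fails at once if the tray is lifted off the bench by more than 10 mm (height (world z) of tray_center above 0.028 m).
It fails at once if a bystander is moved by more than 20 mm (distance of any of bowl, can, lockring, wrench, screwdriver, mug, oiler from where it was at the start of the episode above 0.02 m).
It also fails if it takes over 72 s, if anything falls off the work surface, if the arm or the gripper's body presses on something with over 40 N, if the wrist force passes 120 N, or if a joint passes its speed limit or range.

## Robot

A 7-joint arm with a two-finger parallel gripper is mounted at the origin on the work surface. World frame = base frame: x ahead of the robot, y to its left, z up, the work surface at z = 0. Lengths are in mm, angles in rad, forces in N, time in s.
With the tool pointing down it reaches from about 350 to 900 mm from the base axis. Payload 7.2 kg.
Tool frame: the origin (TCP) lies at the very end of the fingers, on their centre line; the grasp point (between the pads) lies 19 mm behind it; z points along the fingers, y is the direction in which the jaws open and shut (so a half turn about z gives the same grasp; the last joint's range is limited). The gripper opens to 85 mm and grips with 20 to 120 N. Pads are 22 mm wide; open, the fingers measure 114 mm over their backs; the gripper's body (76 mm by 85 mm) begins 54 mm behind the grasp point. The pads swing forward as they close: fully open they stand 13 mm farther back than shut.
Start: joints at [1.032, 0.411, -0.013, 1.596, 0.006, 1.134, -0.082], TCP at [283.489, -557.012, 231.297] pointing down, gripper open.
Joint ranges: [-2.95, 2.95], [-0.29, 1.99], [-1.47, 1.44], [0.14, 2.54], [-1.03, 4.17], [0.13, 1.85], [-2.86, 2.86]. Speed limits (rad/s): [2.39, 2.39, 3.01, 3.01, 3.14, 3.14, 3.14].

## Interface

Orientations are given as a unit quaternion [w, x, y, z].
In Python, from cell import * gives the robot as it stands. The module is installed in compiled form; this text tells all that it offers.
- The arm moves only by the tool jog_arm, never from a script. Its argument "increments" is a list of rows, each a list of 7 numbers: the shift along the tool's x, y, z in cm, then the turn, a rotation vector about the tool's x, y, z in rad, then the finger opening in cm, from 0 to 8.54. In form: [[x, y, z, ax, ay, az, fingers], ...]. A call has 1 to 20 rows; each row shifts and turns the pose as measured when the row begins, along the tool's axes as they then stand; what a row does not reach is not made up. A row lasts 1/12 s, in which the tool goes at most 41.7 mm and 7.16 degrees, less where a joint would pass 70% of its speed; a pose out of reach is approached as far as the arm can. A call is refused whole if a number of a shift passes 4.17 or a number of a turn 0.125, either way. A call with a gripper value outside its range is refused whole. The fingers move at their own pace and stop on an object; "newtons" is the grip in N (left out, the last holds). Time passes only in rows, so rows that do not move let the fingers close. It gives the time, the measured TCP pose, the force and the opening at its end, in the units of the state.
- read_state(): the state, without advancing time (a new reading comes with each control period).
- snapshot(name): name is "scene" or "top"; returns a dict with "image" (400x640x3 uint8, blue, green, red), "vertical_fov" (degrees; the focal length in pixels is half the picture's height over the tangent of half this angle, whatever the lens; pixels are square), "cx", "cy" (the principal point, pixels), "D" ([k1, k2, p1, p2, k3] as OpenCV has them; the pictures are not rectified), "pose" (4x4, takes a point from camera to world coordinates). Camera axes: x right, y down, z forward; pixel columns grow to the right and rows downward; lengths in mm; the calibration is good to about 2 mm. A picture is of the moment at which its call begins. There is no depth.
- finish_job(): hands the job in, once; it reports no verdict.
The state is a dict: "t": time; "joints": joint angles; "dq": joint speeds; "effort": joint torques, N m; "eef_pos": TCP position; "ee_rot": TCP orientation; "force": force on the tool from outside, world axes, zero at the start; "moment": the same for the moment, N m; "opening": finger opening in mm.
Only numpy, scipy, OpenCV 4.12 (cv2) and the standard library are available. Lean on these libraries where they do the work, as an engineer would, in place of code of your own. Each camera call takes 0.05 s, during which the arm holds its last target. There are 200 camera calls.

## Working session

There is one attempt and no reset: what is moved stays moved. The work goes in short steps, Python scripts to look and compute and a tool call to move; the robot and the scene stay as the last step left them, time stands still between calls to the robot, and variables do not carry over. Pictures are saved under pics/ and viewed, about 8 in all and at most 12, crops included, and the job is handed in when it is done.

Besides the shell and the picture viewer there is one more tool, called after "Request:" by a JSON object that holds its "fn" and its "kwargs", one argument or row to a line. jog_arm: Moves the arm, as the interface text tells. Its arguments: {"type":"object","properties":{"increments":{"type":"array","items":{"type":"array","items":{"type":"number"}}},"newtons":{"type":"number"}},"required":["increments"]}

```bash
mkdir -p pics; cat > h.py <<'E'
import numpy as np, cv2
from cell import *
def K(s):
    f=200/np.tan(np.radians(s["vertical_fov"])/2); return np.array([[f,0,s["cx"]],[0,f,s["cy"]],[0,0,1.]])
def pix2w(s,uv,z):
    p=cv2.undistortPoints(np.array(uv,float).reshape(-1,1,2),K(s),np.array(s["D"],float)).reshape(-1,2)
    T=np.array(s["pose"]); d=np.c_[p,np.ones(len(p))]@T[:3,:3].T; o=T[:3,3]
    return o+d*((np.array(z)-o[2])/d[:,2])[:,None]
def w2pix(s,P):
    T=np.linalg.inv(np.array(s["pose"])); r=cv2.Rodrigues(T[:3,:3])[0]
    return cv2.projectPoints(np.array(P,float).reshape(-1,1,3),r,T[:3,3],K(s),np.array(s["D"],float))[0].reshape(-1,2)
E
python3 - <<'E'
from h import *
for n in("top","scene"):
    s=snapshot(n); cv2.imwrite(f"pics/{n}0.png",s["image"]); print(n,s["vertical_fov"],np.round(s["pose"],3).tolist())
print(read_state())
E
```

```text
top 57.924675675197854 [[-0.006, -0.997, 0.083, 419.0], [-1.0, 0.005, -0.009, 14.804], [0.009, -0.083, -0.997, 1020.086], [0.0, 0.0, 0.0, 1.0]]
scene 52.15998699380806 [[-0.862, 0.402, -0.309, 833.687], [0.506, 0.704, -0.498, 564.243], [0.017, -0.586, -0.81, 942.914], [0.0, 0.0, 0.0, 1.0]]
{'t': 0.1, 'joints': array([ 1.03180768,  0.41183616, -0.01274481,  1.59695359,  0.00559132,
        1.1343032 , -0.08219216]), 'dq': array([-0.00080417, -0.00197605, -0.00041169, -0.00294813, -0.00054121,
        0.00063201,  0.00109378]), 'effort': array([ 2.51233403e-03, -6.01836419e+01,  6.84216935e-01, -3.00095415e+01,
        1.40186318e-02,  6.33977426e-03, -4.23163226e-05]), 'eef_pos': array([ 283.27701761, -556.61644683,  230.52962786]), 'ee_rot': array([-7.01506467e-04,  9.72415379e-01,  2.33254782e-01, -2.10651093e-04]), 'force': array([ 0.83372236, -0.23642526, -0.2491756 ]), 'moment': array([ 0.01426979,  0.02624713, -0.03525728]), 'opening': 85.1931176621766}
```

View pics/top0.png

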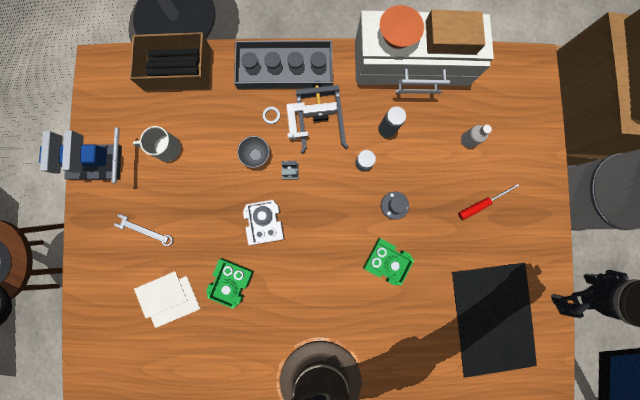

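View pics/scene0.png

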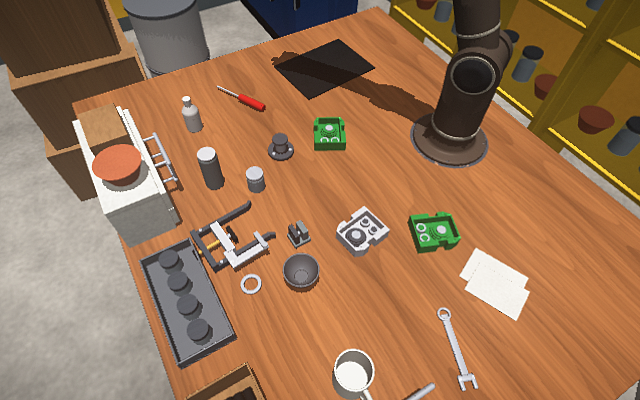

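Candidates for the tray in the top view are the aluminium one at (263,222), a green one at (230,283) and a green one at (388,262). I choose the aluminium one. The bay is at about (320,115), vise (290,170), jar (366,160), stand (395,205), bowl (254,152) and lock ring (271,115). Next is a close crop.

```bash
python3 - <<'E'
import cv2
a=cv2.imread("pics/top0.png")
cv2.imwrite("pics/c1.png",cv2.resize(a[80:250,235:420],None,fx=4,fy=3.5*4/3.5,interpolation=cv2.INTER_CUBIC)[:600] if 0 else cv2.resize(a[80:250,235:420],None,fx=3.5,fy=3.5,interpolation=cv2.INTER_CUBIC))
b=cv2.imread("pics/scene0.png")
cv2.imwrite("pics/c2.png",cv2.resize(b[190:300,180:400],None,fx=3.5,fy=3.5,interpolation=cv2.INTER_CUBIC))
E
```

```text
(no output)
```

View pics/c1.png

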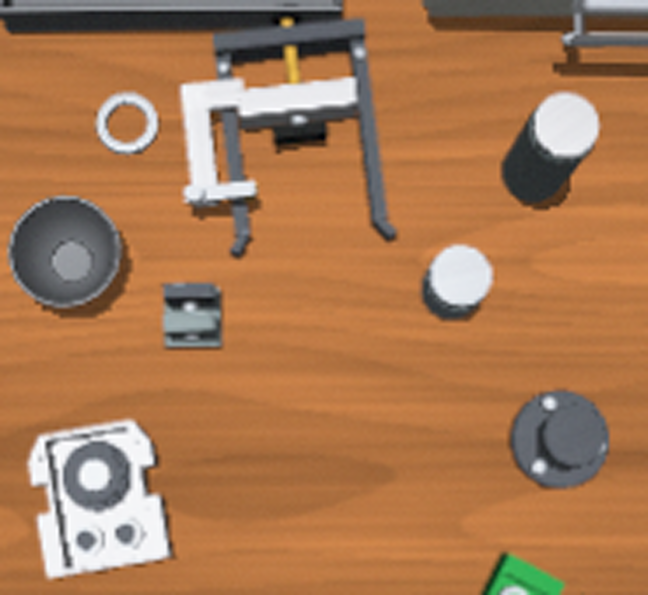

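View pics/c2.png

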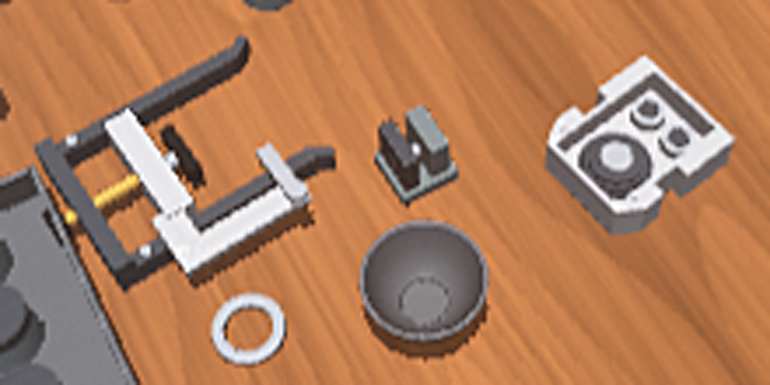

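The crop confirms the aluminium tray with side notches, its nose up at crop (90,426) and its tail at (109,567). The bay mouth lies between the flare tips at crop (238,250) and (390,235).

```bash
cat >> h.py <<'E'
def crop2w(s,c,z,off=(235,80),f=3.5): return pix2w(s,(np.array(c,float)+.5)/f-.5+np.array(off),z)
E
python3 - <<'E'
from h import *
s=snapshot("top")
def show(n,c,z): 
    p=crop2w(s,c,np.full(len(c),float(z))); print(n,np.round(p[:,:2],1).tolist()); return p
t=show("tray tailL tailR noseL noseR chL chR",[(47,578),(171,556),(48,433),(133,420),(30,465),(156,453)],36)
a=t[2:4,:2].mean(0);b=t[:2,:2].mean(0);d=a-b;print("len",np.hypot(*d),"w",np.hypot(*(t[1]-t[0])[:2]),"ctr",(a+b)/2,"yaw",np.degrees(np.arctan2(d[1],d[0])))
e=(t[0]-t[1])[:2];print("tail yaw",np.degrees(np.arctan2(e[1],e[0]))-90)
r=show("railR inner top/bot, flare tip; railL inner bot, top, tip",[(357,55),(374,222),(388,238),(243,228),(237,120),(238,252)],22)
show("jar",[(460,276)],64);show("vise base",[(193,316)],54);show("vise",[(165,346),(221,346)],0);show("stand",[(560,438)],5);show("bowl",[(65,250)],45)
E
```

```text
tray tailL tailR noseL noseR chL chR [[380.7, 193.8], [397.3, 97.6], [493.4, 193.9], [503.2, 127.4], [468.4, 207.8], [477.3, 109.4]]
len 110.29607723684977 w 97.64485838915371 ctr [443.65946698 153.19206135] yaw 7.77816380164028
tail yaw 9.796115622918649
railR inner top/bot, flare tip; railL inner bot, top, tip [[803.1, -52.1], [663.3, -64.0], [650.2, -75.1], [658.8, 41.4], [748.4, 46.1], [639.2, 45.5]]
jar [[610.6, -126.4]]
vise base [[582.0, 79.4]]
vise [[566.6, 105.7], [566.3, 60.2]]
stand [[489.4, -213.9]]
bowl [[636.6, 180.6]]
```

```bash
cat >> h.py <<'E'
def se2(p,xyz):
    x,y,a=p; a=np.radians(a); q=np.array(xyz,float); R=np.array([[np.cos(a),-np.sin(a),0],[np.sin(a),np.cos(a),0],[0,0,1]])
    return q@R.T+[x,y,0]
def tray(z=36):
    h=[(-55,48),(-6,48),(-6,37),(18,37),(18,48),(36,48),(55,37)]
    return [(x,y,z) for x,y in h]+[(x,-y,z) for x,y in h[::-1]]
def draw(s,img,off,f,p,poly,col):
    u=(w2pix(s,se2(p,poly))-off+.5)*f-.5
    cv2.polylines(img,[np.round(u*8).astype(int)],len(poly)>2,col,1,cv2.LINE_AA,3)
def overlay(name,boxes,tp,bp):
    s=snapshot(name); x0,y0,x1,y1,f=boxes
    img=cv2.resize(s["image"][y0:y1,x0:x1],None,fx=f,fy=f,interpolation=cv2.INTER_CUBIC); o=np.array([x0,y0])
    if tp is not None:
        draw(s,img,o,f,tp,tray(),(0,0,255)); draw(s,img,o,f,tp,tray(0),(255,0,255))
    for sg in(1,-1): draw(s,img,o,f,bp,[(12,50*sg,22),(162,50*sg,22)],(0,255,255)); draw(s,img,o,f,bp,[(12,50*sg,0),(162,50*sg,0)],(255,255,0))
    draw(s,img,o,f,bp,[(0,-50,0),(0,50,0)],(0,255,0))
    return img
E
python3 - <<'E'
from h import *
T=(443.5,153,8.8);B=(650,-14,5)
a=overlay("top",(235,80,365,250,3.5),T,B); b=overlay("scene",(185,190,400,285,2),T,B)
h=max(a.shape[0],0); c=np.zeros((600,800,3),np.uint8); c[:595,:455]=a
b=overlay("scene",(190,195,285,275,3.6),None,B); c[:288,456:456+342]=b
b=overlay("scene",(325,195,400,265,4.3),T,B); c[290:290+301,456:456+322]=b
cv2.imwrite("pics/o1.png",c)
E
```

```text
(no output)
```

View pics/o1.png

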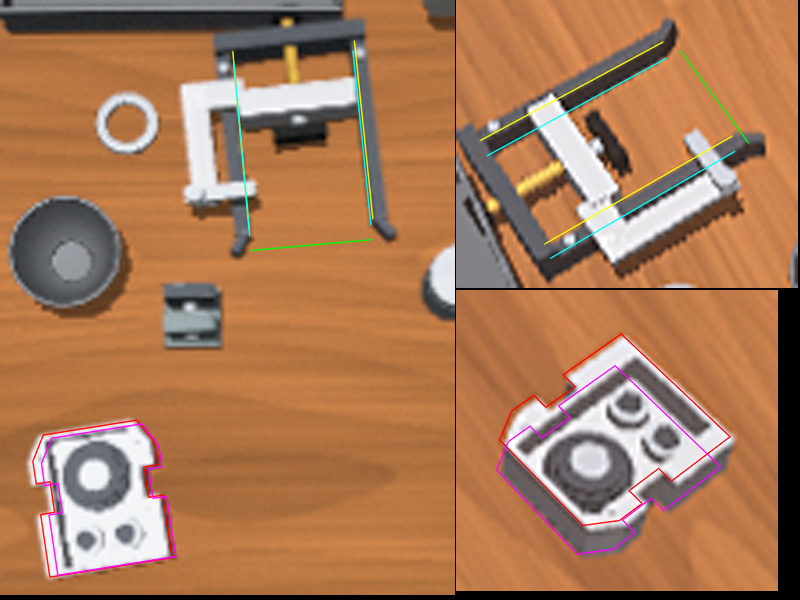

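The overlay agrees with the picture: tray centre about (443, 154) at yaw about 9°, bay mouth about (650, -13) at yaw about 5–6°. Plan:
- Push the tray's left side with two fingers in -y.
- Then push the tail along the axis.

I move over first, staying high.

Request:
{"fn": "jog_arm", "kwargs": {
  "increments": [
    [2.45,-3.2,0,0,0,0,4.6],
    [2.45,-3.2,0,0,0,0,4.6],
    [2.45,-3.2,0,0,0,0,4.6],
    [2.45,-3.2,0,0,0,0,4.6],
    [2.45,-3.2,0,0,0,0,4.6],
    [2.45,-3.2,0,0,0,0,4.6],
    [2.45,-3.2,0,0,0,0,4.6],
    [2.45,-3.2,0,0,0,0,4.6],
    [2.45,-3.2,0,0,0,0,4.6],
    [2.45,-3.2,0,0,0,0,4.6],
    [2.45,-3.2,0,0,0,0,4.6],
    [2.45,-3.2,0,0,0,0,4.6],
    [2.45,-3.2,0,0,0,0,4.6],
    [2.45,-3.2,0,0,0,0,4.6],
    [2.45,-3.2,0,0,0,0,4.6],
    [2.45,-3.2,0,0,0,0,4.6],
    [2.45,-3.2,0,0,0,0,4.6],
    [2.45,-3.2,0,0,0,0,4.6],
    [2.45,-3.2,0,0,0,0,4.6],
    [2.45,-3.2,0,0,0,0,4.6]
  ]
}}

```text
t: 2.02
eef_pos: [434.3, 253.6, 229.4]
ee_rot: [0.006, 0.975, 0.224, 0.005]
force: [1.0, -0.1, 0.0]
opening: 45.8
```

Request:
{"fn": "jog_arm", "kwargs": {
  "increments": [
    [0,0,0.5,0,0,-0.125,4.6],
    [0,0,0.5,0,0,-0.125,4.6],
    [0,0,0.5,0,0,-0.125,4.6],
    [0,0,0.5,0,0,-0.125,4.6],
    [0,0,0.5,0,0,-0.125,4.6],
    [0,0,0.5,0,0,-0.125,4.6],
    [0,0,0.5,0,0,-0.125,4.6],
    [0,0,0.5,0,0,-0.125,4.6],
    [0,0,0.5,0,0,-0.125,4.6],
    [0,0,0.5,0,0,-0.125,4.6]
  ]
}}

```text
t: 2.85
eef_pos: [433.8, 269.2, 179.1]
ee_rot: [0.006, 0.657, 0.754, 0.005]
force: [-0.5, 0.6, 0.5]
opening: 46.0
```

```bash
cat >> h.py <<'E'
from scipy.spatial.transform import Rotation as Ro
def st(goal=None):
    """print pose; goal=(x,y,z,toolx_yaw_deg): tool-axis move in cm and tool-z turn in rad"""
    s=read_state(); q=s["ee_rot"]; R=Ro.from_quat(np.r_[q[1:],q[0]]).as_matrix()
    yaw=np.degrees(np.arctan2(R[1,0],R[0,0]))
    print("t",round(s["t"],2),"p",np.round(s["eef_pos"],1),"yaw",round(yaw,2),"tilt",np.round(R[:2,2],3),"F",np.round(s["force"],1),"open",round(s["opening"],1))
    if goal: print("move cm",np.round(R.T@(np.array(goal[:3])-s["eef_pos"])/10,2),"az",np.round(-np.radians(goal[3]-yaw),3))
    return s,R
E
python3 -c "
from h import *
st((428,237,60,98.8))"
```

```text
t 2.85 p [433.8 269.2 179.1] yaw 97.83 tilt [0.016 0.   ] F [-0.5  0.6  0.5] open 46.0
move cm [-3.09 -1.2  11.9 ] az -0.017
```

Request:
{"fn": "jog_arm", "kwargs": {
  "increments": [
    [-0.3,-0.2,3.5,0.008,0,-0.008,4.6],
    [-0.3,-0.2,3.5,0.008,0,-0.008,4.6],
    [-0.3,-0.2,3.5,0,0,0,4.6],
    [-0.3,-0.2,3.4,0,0,0,4.6],
    [-0.3,-0.2,2.8,0,0,0,4.6],
    [0,0,0,0,0,0,4.6]
  ]
}}

```text
t: 3.35
eef_pos: [430.3, 253.0, 7.4]
ee_rot: [0.001, 0.648, 0.761, 0.002]
force: [-1.6, -0.8, 1.0]
opening: 46.1
```

```bash
python3 - <<'E'
from h import *
st((426.5,230,6,98.8))
s=snapshot("top"); c=np.zeros((600,800,3),np.uint8)
c[:520,:400]=cv2.resize(s["image"][150:280,220:320],None,fx=4,fy=4,interpolation=cv2.INTER_CUBIC)
s=snapshot("scene"); c[:480,400:]=cv2.resize(s["image"][180:300,330:430],None,fx=4,fy=4,interpolation=cv2.INTER_CUBIC)
cv2.imwrite("pics/p2.png",c)
E
```

```text
t 3.35 p [430.3 253.    7.4] yaw 99.16 tilt [0.005 0.001] F [-1.6 -0.8  1. ] open 46.1
move cm [-2.21 -0.74  0.13] az 0.006
```

View pics/p2.png

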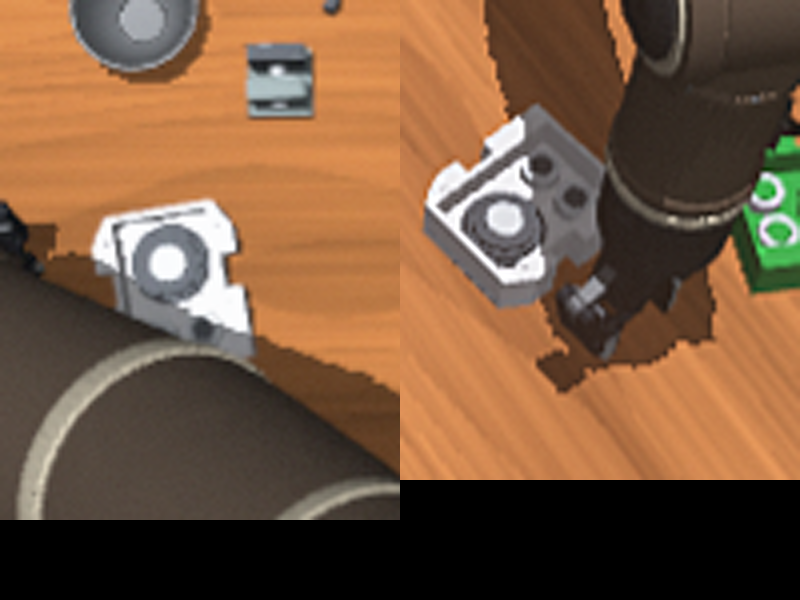

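The gripper stands beside the tray's +y side (crop (590,300) in the scene half) with the fingers clear of it. I approach and push in -tool x.

Request:
{"fn": "jog_arm", "kwargs": {
  "increments": [
    [-1.0,-0.25,0.1,0,0,0,4.6],
    [-1.0,-0.25,0.1,0,0,0,4.6],
    [-0.7,0,0,0,0,0,4.6],
    [-0.5,0,0,0,0,0,4.6],
    [-0.5,0,0,0,0,0,4.6],
    [-0.5,0,0,0,0,0,4.6]
  ]
}}

```text
t: 3.95
eef_pos: [439.4, 213.0, 17.3]
ee_rot: [0.005, 0.648, 0.761, 0.011]
force: [-0.9, 2.4, -1.2]
opening: 46.1
```

Request:
{"fn": "jog_arm", "kwargs": {
  "increments": [
    [-0.5,0,0,0,0,0,4.6],
    [-0.5,0,0,0,0,0,4.6],
    [-0.5,0,0,0,0,0,4.6],
    [-0.5,0,0,0,0,0,4.6]
  ]
}}

```text
t: 4.28
eef_pos: [443.5, 192.7, 18.1]
ee_rot: [0.005, 0.648, 0.761, 0.013]
force: [-0.2, 2.9, -0.7]
opening: 46.2
```

```bash
python3 -c "
from h import *
st()"
```

```text
t 4.28 p [443.5 192.7  18.1] yaw 99.21 tilt [0.024 0.014] F [-0.2  2.9 -0.7] open 46.2
```

Request:
{"fn": "jog_arm", "kwargs": {
  "increments": [
    [0.6,-0.4,0.4,0.01,0,0,4.6],
    [0.2,-0.4,0.4,0.012,0.01,0,4.6],
    [0,0,0,0,0,0,4.6]
  ]
}}

```text
t: 4.53
eef_pos: [434.0, 197.5, 9.2]
ee_rot: [-0.007, 0.649, 0.761, 0.006]
force: [0.4, 0.1, 0.0]
opening: 45.8
```

```bash
python3 -c "
from h import *
st()"
```

```text
t 4.53 p [434.  197.5   9.2] yaw 99.08 tilt [-0.002  0.018] F [0.4 0.1 0. ] open 45.8
```

Request:
{"fn": "jog_arm", "kwargs": {
  "increments": [
    [-0.4,0,0,0,0,0,4.6],
    [-0.4,0,0,0,0,0,4.6],
    [-0.4,0,0,0,0,0,4.6]
  ]
}}

```text
t: 4.78
eef_pos: [435.1, 187.0, 8.4]
ee_rot: [-0.008, 0.648, 0.762, 0.006]
force: [-0.6, 5.1, 3.0]
opening: 46.3
```

```bash
python3 -c "
from h import *
s,R=st();print(R.round(3),s['joints'].round(2))"
```

```text
t 4.78 p [435.1 187.    8.4] yaw 99.25 tilt [-0.004  0.02 ] F [-0.6  5.1  3. ] open 46.3
[[-0.161  0.987 -0.004]
 [ 0.987  0.161  0.02 ]
 [ 0.02  -0.    -1.   ]] [ 0.1   0.62 -0.76  2.11  0.67  0.66 -0.95]
```

Request:
{"fn": "jog_arm", "kwargs": {
  "increments": [
    [-0.5,0,0,0,-0.01,0,4.6],
    [-0.5,0,0,0,-0.01,0,4.6],
    [-0.5,0,0,0,0,0,4.6],
    [-0.5,0,0,0,0,0,4.6],
    [-0.5,0,0,0,0,0,4.6],
    [-0.5,0,0,0,0,0,4.6],
    [-0.5,0,0,0,0,0,4.6],
    [-0.5,0,0,0,0,0,4.6]
  ]
}}

```text
t: 5.45
eef_pos: [442.1, 144.4, 8.4]
ee_rot: [0.0, 0.647, 0.762, -0.0]
force: [-0.4, 2.5, -1.0]
opening: 46.4
```

```bash
python3 -c "
from h import *
st()"
```

```text
t 5.45 p [442.1 144.4   8.4] yaw 99.32 tilt [ 0. -0.] F [-0.4  2.5 -1. ] open 46.4
```

Request:
{"fn": "jog_arm", "kwargs": {
  "increments": [
    [-0.6,0,0.02,0,0,0.004,4.6],
    [-0.6,0,0.02,0,0,0.004,4.6],
    [-0.6,0,0.02,0,0,0.004,4.6],
    [-0.6,0,0.02,0,0,0.004,4.6],
    [-0.6,0,0.02,0,0,0.004,4.6],
    [-0.6,0,0.02,0,0,0.004,4.6],
    [-0.6,0,0,0,0,0.004,4.6],
    [-0.6,0,0,0,0,0.004,4.6],
    [-0.6,0,0,0,0,0.004,4.6],
    [-0.6,0,0,0,0,0.004,4.6],
    [-0.6,0,0,0,0,0.004,4.6],
    [-0.6,0,0,0,0,0.004,4.6]
  ]
}}

```text
t: 6.45
eef_pos: [454.5, 67.6, 8.2]
ee_rot: [0.0, 0.667, 0.745, 0.002]
force: [0.4, 5.1, 2.0]
opening: 45.9
```

```bash
python3 - <<'E'
from h import *
st()
s=snapshot("top"); cv2.imwrite("pics/p3.png",cv2.resize(s["image"][80:270,235:420],None,fx=3.1,fy=3.1,interpolation=cv2.INTER_CUBIC))
E
```

```text
t 6.45 p [454.5  67.6   8.2] yaw 96.35 tilt [0.004 0.003] F [0.4 5.1 2. ] open 45.9
```

View pics/p3.png

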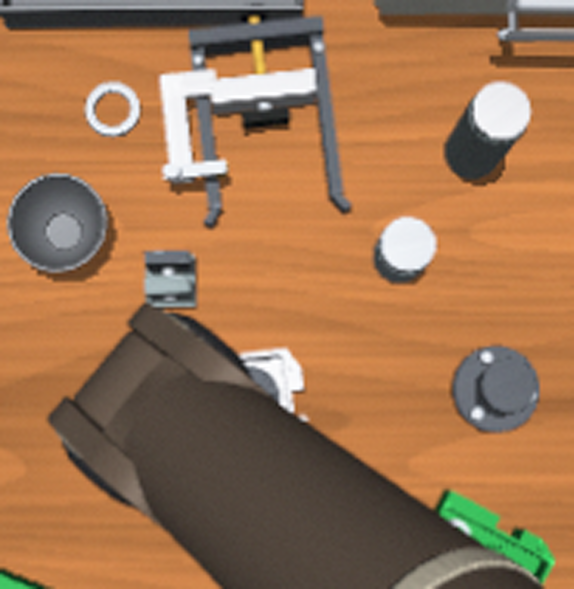

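The nose's right corner shows at (290,349) and the tray is moving squarely. About 38 mm more is needed, then I back off and rise.

Request:
{"fn": "jog_arm", "kwargs": {
  "increments": [
    [-0.6,0,0,0,0,0.003,4.6],
    [-0.6,0,0,0,0,0.003,4.6],
    [-0.6,0,0,0,0,0.003,4.6],
    [-0.6,0,0,0,0,0.003,4.6],
    [-0.6,0,0,0,0,0.003,4.6],
    [-0.5,0,0,0,0,0,4.6],
    [-0.2,0,0,0,0,0,4.6],
    [1.5,0,0,0,0,0,4.6],
    [1.5,0,-2,0,0,0,4.6],
    [0,0,-4,0,0,0,4.6],
    [0,0,-3,0,0,0,4.6],
    [0,-4,-1,0,0,0.12,4.6],
    [0,-4,0,0,0,0.12,4.6],
    [0,-3,0,0,0,0.12,4.6]
  ]
}}

```text
t: 7.67
eef_pos: [346.4, 50.5, 109.5]
ee_rot: [-0.0, 0.801, 0.599, -0.003]
force: [-0.4, 0.7, 0.0]
opening: 45.9
```

```bash
python3 - <<'E'
from h import *
st()
s=snapshot("top"); cv2.imwrite("pics/p4.png",cv2.resize(s["image"][80:250,265:435],None,fx=3.5,fy=3.5,interpolation=cv2.INTER_CUBIC))
E
```

```text
t 7.67 p [346.4  50.5 109.5] yaw 73.61 tilt [-0.006 -0.003] F [-0.4  0.7  0. ] open 45.9
```

View pics/p4.png

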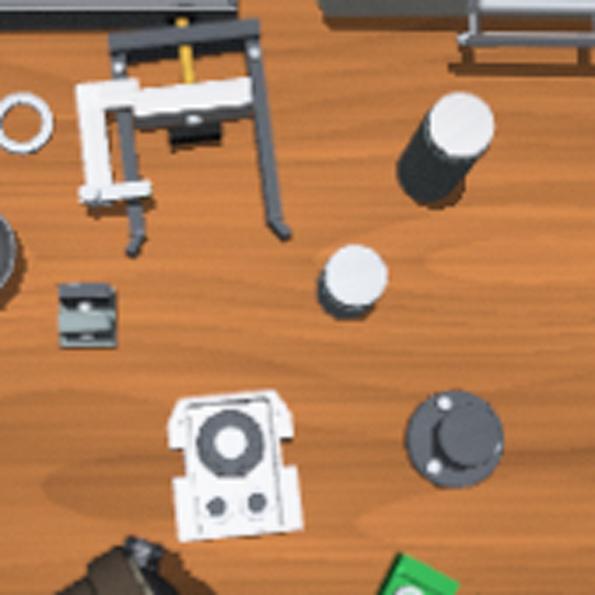

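```bash
python3 - <<'E'
from h import *
from scipy.optimize import least_squares
s=snapshot("top"); o=(265,80)
P=crop2w(s,[(180,542),(302,528),(187,400),(275,391),(169,441),(295,431)],np.full(6,36.),o)[:,:2]
M=np.array([(-55,48,0),(-55,-48,0),(55,37,0),(55,-37,0),(25,48,0),(25,-48,0)],float)
r=least_squares(lambda p:(se2(p,M)[:,:2]-P).ravel()[:8],(465,-30,5)); print("tray",r.x.round(1),r.fun.round(1))
c=[(251,110),(269,222),(262,60),(283,215),(118,110),(131,228),(143,228),(110,45),(258,28),(134,254),(288,238)]
W=crop2w(s,c,np.full(len(c),22.),o)
for n,i,j in(("Rin",0,1),("Rout",2,3),("Lout",4,5),("back",8,7),("tips",10,9)):
    d=(W[i]-W[j])[:2]*(1 if n[0]in"RL" else -1); print(n,np.round(W[[i,j],:2],1).tolist(),np.degrees(np.arctan2(d[1],d[0])).round(1))
print("Lin bot",W[6].round(1))
# edge-based straight-line fits
g=cv2.cvtColor(s["image"],cv2.COLOR_BGR2GRAY)
L=cv2.createLineSegmentDetector().detect(g[80:160,280:360])[0].reshape(-1,4)
L=L[np.hypot(L[:,2]-L[:,0],L[:,3]-L[:,1])>14]+[280,80]*2
for l in L:
    w=pix2w(s,l.reshape(2,2),np.full(2,22.))[:,:2]; d=w[1]-w[0]; print(l.round(1),w.round(1).tolist(),np.degrees(np.arctan2(d[1],d[0])).round(1))
E
```

```text
tray [467.2 -34.8   4.5] [ 1.  -0.4 -1.8 -1.3  0.9  3.3 -0.1 -1.5]
Rin [[756.5, -50.6], [663.3, -64.0]] 8.2
Rout [[798.8, -60.2], [669.0, -75.4]] 6.7
Lout [[756.8, 57.5], [658.8, 47.0]] 6.1
back [[826.2, -57.3], [812.0, 64.0]] 96.7
tips [[650.1, -79.1], [637.5, 44.7]] 95.8
Lin bot [658.8  37.4  22. ]
[286.8 137.4 306.8 135.3] [[680.4, 90.1], [686.1, 33.6]] -84.2
[297.  131.7 293.9 111.6] [[696.7, 61.5], [755.4, 70.1]] 8.4
[307.1  97.3 293.1 104.3] [[797.5, 32.6], [776.8, 72.5]] 117.5
[333.3 101.7 304.2 105.1] [[784.1, -42.1], [774.4, 40.9]] 96.6
[285.9 105.4 288.9 132.1] [[773.6, 92.9], [695.7, 84.0]] -173.5
[280.6  82.5 330.6  82.4] [[842.5, 108.5], [842.0, -35.3]] -90.2
[298.1  93.3 314.5  91.7] [[809.6, 58.1], [814.2, 11.3]] -84.4
[313.2  87.2 280.5  89.1] [[827.5, 14.9], [822.4, 108.6]] 93.1
[305.8 139.  291.7 142.2] [[675.5, 36.5], [666.5, 76.3]] 102.7
[316.9  91.2 335.8  89.4] [[815.5, 4.3], [820.8, -49.7]] -84.4
[340.1 144.3 336.3 115.5] [[659.8, -59.9], [743.3, -50.2]] 6.6
[338.9  97.1 344.6 142.2] [[797.9, -58.4], [665.9, -72.8]] -173.8
[356.9  95.6 341.8  96.3] [[802.6, -110.1], [800.4, -66.9]] 92.9
```

Tray is at about (467, -35) with yaw 4.5°. The bay is refined to mouth (649, -15.5) and yaw 6.3°, which puts the tray on the axis within about 1 mm. Clearances to vise and jar are about 30 mm. Next I turn the gripper for the tail push.

Request:
{"fn": "jog_arm", "kwargs": {
  "increments": [
    [0,0,0,0,0,0.12,4.6],
    [0,0,0,0,0,0.12,4.6],
    [0,0,0,0,0,0.12,4.6],
    [0,0,0,0,0,0.12,4.6],
    [0,0,0,0,0,0.12,4.6],
    [0,0,0,0,0,0.12,4.6],
    [0,0,0,0,0,0.12,4.6],
    [0,0,0,0,0,0.12,4.6],
    [0,0,0,0,0,0.12,4.6],
    [0,0,0,0,0,0.1,4.6],
    [0,0,0,0,0,0,4.6]
  ]
}}

```text
t: 8.68
eef_pos: [345.0, 38.1, 108.2]
ee_rot: [0.01, 0.999, 0.03, -0.008]
force: [-0.3, -0.4, -0.6]
opening: 46.2
```

```bash
python3 -c "
from h import *
st((377,-45,8,6.3))"
```

```text
t 8.68 p [345.   38.1 108.2] yaw 3.38 tilt [-0.016 -0.02 ] F [-0.3 -0.4 -0.6] open 46.2
move cm [ 2.88  8.29 10.14] az -0.051
```

Request:
{"fn": "jog_arm", "kwargs": {
  "increments": [
    [0.8,2.0,0,0.01,0.008,-0.026,4.6],
    [0.8,2.1,0,0.01,0.008,-0.025,4.6],
    [0.7,2.1,0,0,0,0,4.6],
    [0.5,2.0,0,0,0,0,4.6],
    [0,0,3,0,0,0,4.6],
    [0,0,3,0,0,0,4.6],
    [0,0,2,0,0,0,4.6],
    [0,0,1,0,0,0,4.6],
    [0,0,0,0,0,0,4.6]
  ]
}}

```text
t: 9.43
eef_pos: [386.1, -52.3, 14.6]
ee_rot: [0.002, 0.997, 0.075, -0.001]
force: [-0.6, -0.6, 0.5]
opening: 46.0
```

```bash
python3 -c "
from h import *
st((395,-43,6,6.3))"
```

```text
t 9.43 p [386.1 -52.3  14.6] yaw 8.56 tilt [-0.002 -0.005] F [-0.6 -0.6  0.5] open 46.0
move cm [ 1.03 -0.79  0.85] az 0.04
```

Request:
{"fn": "jog_arm", "kwargs": {
  "increments": [
    [0.1,-0.4,0.4,0,0,0.02,4.6],
    [0.1,-0.4,0.4,0,0,0.02,4.6],
    [0,0,0,0,0,0,4.6]
  ]
}}

```text
t: 9.68
eef_pos: [386.6, -45.4, 5.8]
ee_rot: [0.003, 0.998, 0.058, -0.003]
force: [0.2, -0.5, -0.3]
opening: 46.1
```

```bash
python3 -c "
from h import *
st((395,-43.5,6,6.3))"
```

```text
t 9.68 p [386.6 -45.4   5.8] yaw 6.7 tilt [-0.006 -0.006] F [ 0.2 -0.5 -0.3] open 46.1
move cm [ 0.86 -0.09 -0.03] az 0.007
```

Request:
{"fn": "jog_arm", "kwargs": {
  "increments": [
    [0.5,-0.05,0,0,0,0.007,4.6],
    [0.5,-0.05,0,0,0,0,4.6],
    [0.5,0,0,0,0,0,4.6],
    [0.5,0,0,0,0,0,4.6],
    [0.5,0,0,0,0,0,4.6],
    [0.5,0,0,0,0,0,4.6],
    [0.5,0,0,0,0,0,4.6],
    [0.5,0,0,0,0,0,4.6],
    [0.5,0,0,0,0,0,4.6],
    [0.5,0,0,0,0,0,4.6]
  ]
}}

```text
t: 10.52
eef_pos: [437.1, -41.0, 6.8]
ee_rot: [0.005, 0.998, 0.058, -0.007]
force: [-4.8, -0.7, 2.4]
opening: 45.9
```

```bash
cat >> h.py <<'E'
B=(649,-15.5,6.3)
def rel():
    s,R=st(); a=np.radians(B[2]); d=s["eef_pos"][:2]-np.array(B[:2]); c,n=np.cos(a),np.sin(a)
    print("TCP in bay x,y",np.round([c*d[0]+n*d[1],-n*d[0]+c*d[1]],1),"push",np.round(-(c*s["force"][0]+n*s["force"][1]),1)); return s
E
python3 -c "
from h import *
rel()"
```

```text
t 10.52 p [437.1 -41.    6.8] yaw 6.63 tilt [-0.013 -0.01 ] F [-4.8 -0.7  2.4] open 45.9
TCP in bay x,y [-213.5   -2.1] push 4.8
```

Request:
{"fn": "jog_arm", "kwargs": {
  "increments": [
    [0.5,-0.02,0,0.005,0.006,0.003,4.6],
    [0.5,-0.02,0,0.005,0.006,0.003,4.6],
    [0.5,-0.02,0,0,0,0,4.6],
    [0.5,-0.02,0,0,0,0,4.6],
    [0.5,-0.02,0,0,0,0,4.6],
    [0.5,-0.02,0,0,0,0,4.6],
    [0.5,-0.02,0,0,0,0,4.6],
    [0.5,-0.02,0,0,0,0,4.6],
    [0.5,-0.02,0,0,0,0,4.6],
    [0.5,-0.02,0,0,0,0,4.6],
    [0.5,-0.02,0,0,0,0,4.6],
    [0.5,-0.02,0,0,0,0,4.6]
  ]
}}

```text
t: 11.52
eef_pos: [502.7, -31.2, 6.5]
ee_rot: [-0.001, 0.999, 0.054, -0.001]
force: [-4.3, -0.3, 3.0]
opening: 45.9
```

```bash
python3 - <<'E'
from h import *
q=rel()["eef_pos"]; a=np.radians(6.4)
T=(q[0]+66*np.cos(a),q[1]+66*np.sin(a)+1,6.4); print(T)
im=overlay("top",(280,85,390,220,4.4),T,B); cv2.imwrite("pics/p5.png",im)
E
```

```text
t 11.52 p [502.7 -31.2   6.5] yaw 6.25 tilt [-0.002  0.002] F [-4.3 -0.3  3. ] open 45.9
TCP in bay x,y [-147.1    0.4] push 4.3
(np.float64(568.3215783485629), np.float64(-22.861832630908168), 6.4)
```

View pics/p5.png

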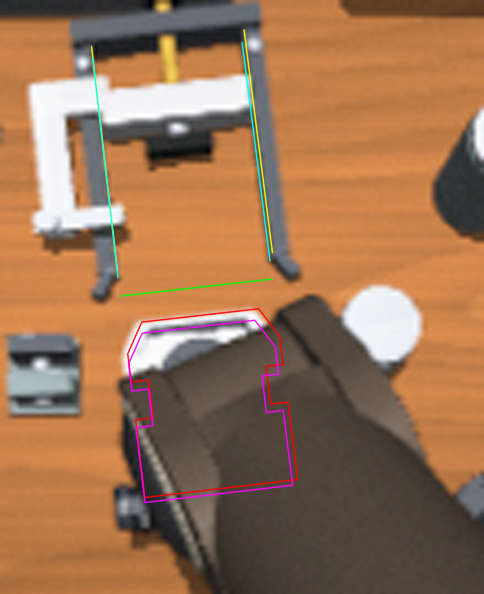

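The overlay matches: nose at (200,313), centred on the mouth between (118,280) and (272,255). Entering now.

Request:
{"fn": "jog_arm", "kwargs": {
  "increments": [
    [0.4,0,0,0,0,0,4.6],
    [0.4,0,0,0,0,0,4.6],
    [0.4,0,0,0,0,0,4.6],
    [0.4,0,0,0,0,0,4.6],
    [0.4,0,0,0,0,0,4.6],
    [0.4,0,0,0,0,0,4.6]
  ]
}}

```text
t: 12.07
eef_pos: [529.3, -27.9, 6.4]
ee_rot: [-0.001, 0.999, 0.055, -0.001]
force: [-3.8, -1.5, 1.6]
opening: 46.1
```

```bash
python3 -c "
from h import *
rel()"
```

```text
t 12.07 p [529.3 -27.9   6.4] yaw 6.27 tilt [-0.002  0.003] F [-3.8 -1.5  1.6] open 46.1
TCP in bay x,y [-120.3    0.8] push 3.9
```

Request:
{"fn": "jog_arm", "kwargs": {
  "increments": [
    [0.3,0,0,0,0,0,4.6],
    [0.3,0,0,0,0,0,4.6],
    [0.3,0,0,0,0,0,4.6]
  ]
}}

```text
t: 12.32
eef_pos: [539.5, -26.8, 6.4]
ee_rot: [-0.002, 0.999, 0.055, -0.001]
force: [-4.5, -0.6, 3.1]
opening: 46.2
```

```bash
python3 -c "
from h import *
rel()"
```

```text
t 12.32 p [539.5 -26.8   6.4] yaw 6.26 tilt [-0.002  0.003] F [-4.5 -0.6  3.1] open 46.2
TCP in bay x,y [-110.     0.8] push 4.6
```

Request:
{"fn": "jog_arm", "kwargs": {
  "increments": [
    [0.3,0,0,0,0,0,4.6],
    [0.3,0,0,0,0,0,4.6],
    [0.3,0,0,0,0,0,4.6]
  ]
}}

```text
t: 12.57
eef_pos: [549.3, -25.7, 6.4]
ee_rot: [-0.001, 0.999, 0.055, -0.001]
force: [-4.1, -0.8, 3.3]
opening: 45.8
```

Request:
{"fn": "jog_arm", "kwargs": {
  "increments": [
    [0.3,0,0,0,0,0,4.6],
    [0.3,0,0,0,0,0,4.6],
    [0.3,0,0,0,0,0,4.6]
  ]
}}

```text
t: 12.82
eef_pos: [557.0, -25.3, 6.1]
ee_rot: [-0.001, 0.999, 0.055, -0.003]
force: [-16.1, -2.9, 11.0]
opening: 45.9
```

Request:
{"fn": "jog_arm", "kwargs": {
  "increments": [
    [0.3,0,0,0,0,0,4.6],
    [0.3,0,0,0,0,0,4.6],
    [0.3,0,0,0,0,0,4.6]
  ]
}}

```text
t: 13.07
eef_pos: [558.8, -26.1, 4.7]
ee_rot: [0.001, 0.998, 0.055, -0.011]
force: [-11.1, -1.0, 7.5]
opening: 45.8
```

```bash
python3 -c "
from h import *
rel()"
```

```text
t 13.07 p [558.8 -26.1   4.7] yaw 6.26 tilt [-0.022 -0.003] F [-11.1  -1.    7.5] open 45.8
TCP in bay x,y [-90.8  -0.6] push 11.1
```

Force rose at TCP bay x of about -92. That may be the roller being lifted or a touch on a rail. I ease off and look.

Request:
{"fn": "jog_arm", "kwargs": {
  "increments": [
    [-0.3,-0.1,-0.2,0,0.01,0,4.6],
    [0,0,0,0.002,0.01,0,4.6]
  ]
}}

```text
t: 13.23
eef_pos: [557.5, -25.0, 6.7]
ee_rot: [-0.001, 0.999, 0.055, 0.001]
force: [-0.1, 0.4, -0.1]
opening: 45.8
```

```bash
python3 - <<'E'
from h import *
q=rel()["eef_pos"]; a=np.radians(6.3)
T=(q[0]+69*np.cos(a),q[1]+69*np.sin(a),6.3); print(T)
c=np.zeros((600,800,3),np.uint8)
im=overlay("top",(285,85,355,185,5.5),None,B); c[:550,:385]=im
im=overlay("scene",(195,195,297,280,4),T,B); c[:340,390:798]=im
cv2.imwrite("pics/p6.png",c)
E
```

```text
t 13.23 p [557.5 -25.    6.7] yaw 6.26 tilt [0.001 0.002] F [-0.1  0.4 -0.1] open 45.8
TCP in bay x,y [-92.    0.6] push 0.0
(np.float64(626.0910176843983), np.float64(-17.393906076842768), 6.3)
```

View pics/p6.png

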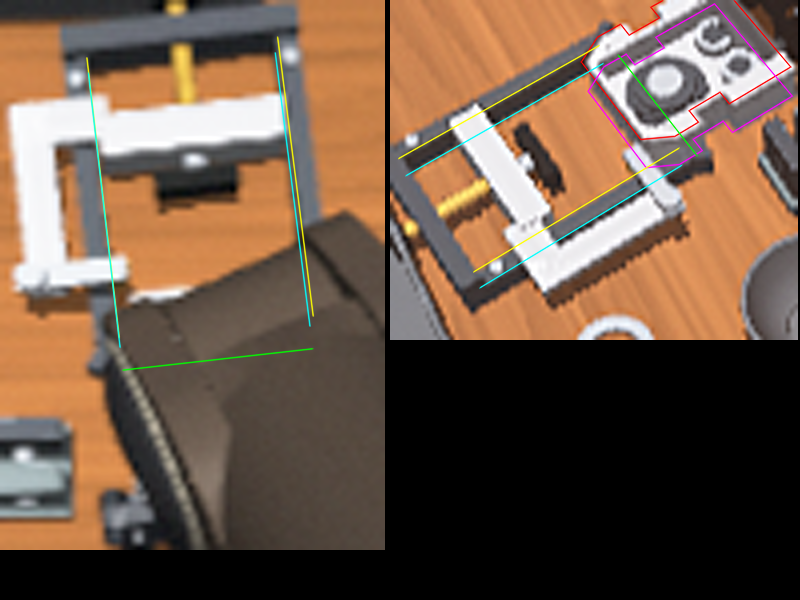

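The picture shows the nose's left chamfer at the catch arm (scene crop (655,180)), inside the rails. So this is the roller lift. I go on in small steps with the height held.

Request:
{"fn": "jog_arm", "kwargs": {
  "increments": [
    [0.2,0.02,0,0,0,0,4.6],
    [0.2,0.02,-0.02,0,0,0,4.6]
  ]
}}

```text
t: 13.5
eef_pos: [561.7, -25.6, 6.9]
ee_rot: [-0.001, 0.999, 0.054, 0.0]
force: [-2.6, -0.1, -1.1]
opening: 46.0
```

Request:
{"fn": "jog_arm", "kwargs": {
  "increments": [
    [0.2,0.02,-0.05,0,0.003,0,4.6]
  ]
}}

```text
t: 13.58
eef_pos: [563.7, -25.6, 7.2]
ee_rot: [-0.001, 0.999, 0.054, 0.002]
force: [-1.8, 0.0, -1.6]
opening: 45.8
```

```bash
python3 -c "
from h import *
rel()"
```

```text
t 13.58 p [563.7 -25.6   7.2] yaw 6.23 tilt [0.003 0.002] F [-1.8  0.  -1.6] open 45.8
TCP in bay x,y [-85.9  -0.6] push 1.8
```

Request:
{"fn": "jog_arm", "kwargs": {
  "increments": [
    [0.2,0.02,0,0,0,0,4.6],
    [0.2,0.02,0,0,0,0,4.6],
    [0.2,0.02,0,0,0,0,4.6]
  ]
}}

```text
t: 13.83
eef_pos: [569.2, -25.5, 7.1]
ee_rot: [-0.001, 0.999, 0.054, 0.0]
force: [-4.1, -0.1, 1.4]
opening: 45.9
```

```bash
python3 -c "
from h import *
rel()"
```

```text
t 13.83 p [569.2 -25.5   7.1] yaw 6.24 tilt [0.001 0.002] F [-4.1 -0.1  1.4] open 45.9
TCP in bay x,y [-80.4  -1.2] push 4.1
```

Request:
{"fn": "jog_arm", "kwargs": {
  "increments": [
    [0.2,0,0,0,0,0,4.6],
    [0.2,0,0,0,0,0,4.6],
    [0.2,0,0,0,0,0,4.6]
  ]
}}

```text
t: 14.08
eef_pos: [575.2, -25.1, 7.0]
ee_rot: [-0.001, 0.999, 0.054, -0.0]
force: [-6.6, -1.4, 5.2]
opening: 46.4
```

```bash
python3 -c "
from h import *
rel()"
```

```text
t 14.08 p [575.2 -25.1   7. ] yaw 6.22 tilt [-0.001  0.001] F [-6.6 -1.4  5.2] open 46.4
TCP in bay x,y [-74.4  -1.4] push 6.8
```

Request:
{"fn": "jog_arm", "kwargs": {
  "increments": [
    [0.2,0,0,0,0,0,4.6],
    [0.2,0,0,0,0,0,4.6]
  ]
}}

```text
t: 14.25
eef_pos: [577.9, -25.2, 6.9]
ee_rot: [-0.0, 0.999, 0.054, -0.002]
force: [-7.4, -1.1, 5.3]
opening: 45.8
```

```bash
python3 -c "
from h import *
rel()"
```

```text
t 14.25 p [577.9 -25.2   6.9] yaw 6.2 tilt [-0.004  0.   ] F [-7.4 -1.1  5.3] open 45.8
TCP in bay x,y [-71.8  -1.9] push 7.4
```

Request:
{"fn": "jog_arm", "kwargs": {
  "increments": [
    [0.2,-0.02,0,0,0.002,0,4.6],
    [0.2,-0.02,0,0,0.002,0,4.6]
  ]
}}

```text
t: 14.42
eef_pos: [580.4, -25.3, 6.7]
ee_rot: [0.0, 0.999, 0.054, -0.002]
force: [-7.4, -1.0, 5.0]
opening: 46.1
```

```bash
python3 -c "
from h import *
rel()"
```

```text
t 14.42 p [580.4 -25.3   6.7] yaw 6.17 tilt [-0.004 -0.001] F [-7.4 -1.   5. ] open 46.1
TCP in bay x,y [-69.3  -2.2] push 7.4
```

Request:
{"fn": "jog_arm", "kwargs": {
  "increments": [
    [0.2,-0.04,0,0,0.002,-0.001,4.6],
    [0.2,-0.04,0,0,0.002,-0.001,4.6],
    [0.2,-0.04,0,0,0.002,0,4.6]
  ]
}}

```text
t: 14.67
eef_pos: [583.5, -25.3, 6.3]
ee_rot: [0.002, 0.999, 0.054, -0.002]
force: [-6.7, -1.2, 5.2]
opening: 46.1
```

```bash
python3 -c "
from h import *
rel()"
```

```text
t 14.67 p [583.5 -25.3   6.3] yaw 6.21 tilt [-0.004 -0.004] F [-6.7 -1.2  5.2] open 46.1
TCP in bay x,y [-66.2  -2.5] push 6.8
```

Request:
{"fn": "jog_arm", "kwargs": {
  "increments": [
    [0.2,-0.05,0,0.002,0.002,0,4.6],
    [0.2,-0.05,0,0.002,0.002,0,4.6],
    [0.2,-0.05,0,0,0,0,4.6]
  ]
}}

```text
t: 14.92
eef_pos: [586.2, -25.1, 6.0]
ee_rot: [0.001, 0.999, 0.054, -0.004]
force: [-7.7, -1.8, 5.8]
opening: 45.8
```

```bash
python3 -c "
from h import *
rel()"
```

```text
t 14.92 p [586.2 -25.1   6. ] yaw 6.15 tilt [-0.008 -0.002] F [-7.7 -1.8  5.8] open 45.8
TCP in bay x,y [-63.5  -2.6] push 7.8
```

Request:
{"fn": "jog_arm", "kwargs": {
  "increments": [
    [0.25,-0.05,-0.03,0,0.004,0,4.6],
    [0.25,-0.05,-0.03,0,0.004,-0.001,4.6],
    [0.25,-0.05,-0.03,0,0.002,-0.001,4.6]
  ]
}}

```text
t: 15.17
eef_pos: [591.5, -25.0, 5.9]
ee_rot: [0.002, 0.999, 0.054, -0.002]
force: [-3.8, -2.1, -1.3]
opening: 46.2
```

```bash
python3 -c "
from h import *
rel()"
```

```text
t 15.17 p [591.5 -25.    5.9] yaw 6.15 tilt [-0.003 -0.004] F [-3.8 -2.1 -1.3] open 46.2
TCP in bay x,y [-58.2  -3.1] push 4.0
```

Force dropped from about 7.7 to 4 N, so the roller is on the flat side now. The drop is expected about 18 mm further on.

Request:
{"fn": "jog_arm", "kwargs": {
  "increments": [
    [0.2,-0.07,0,0,0,-0.001,4.6],
    [0.2,-0.07,0,0,0,-0.001,4.6],
    [0.2,-0.07,0,0,0,0,4.6]
  ]
}}

```text
t: 15.42
eef_pos: [596.8, -24.6, 5.7]
ee_rot: [0.003, 0.999, 0.054, -0.003]
force: [-4.8, -2.5, 3.9]
opening: 45.9
```

```bash
python3 -c "
from h import *
rel()"
```

```text
t 15.42 p [596.8 -24.6   5.7] yaw 6.13 tilt [-0.005 -0.007] F [-4.8 -2.5  3.9] open 45.9
TCP in bay x,y [-52.8  -3.3] push 5.0
```

Request:
{"fn": "jog_arm", "kwargs": {
  "increments": [
    [0.2,-0.07,0,0,0,0,4.6],
    [0.2,-0.07,0,0,0,0,4.6]
  ]
}}

```text
t: 15.58
eef_pos: [600.6, -24.2, 5.7]
ee_rot: [0.004, 0.999, 0.053, -0.004]
force: [-6.1, -2.5, 3.5]
opening: 45.9
```

```bash
python3 -c "
from h import *
rel()"
```

```text
t 15.58 p [600.6 -24.2   5.7] yaw 6.04 tilt [-0.007 -0.009] F [-6.1 -2.5  3.5] open 45.9
TCP in bay x,y [-49.   -3.3] push 6.4
```

Request:
{"fn": "jog_arm", "kwargs": {
  "increments": [
    [0.2,-0.05,0,0.004,0.004,-0.002,4.6],
    [0.2,-0.05,0,0.004,0.003,-0.001,4.6]
  ]
}}

```text
t: 15.75
eef_pos: [604.7, -23.6, 5.5]
ee_rot: [0.001, 0.999, 0.054, -0.001]
force: [-4.9, -2.6, 1.5]
opening: 46.3
```

```bash
python3 -c "
from h import *
rel()"
```

```text
t 15.75 p [604.7 -23.6   5.5] yaw 6.18 tilt [-0.001 -0.001] F [-4.9 -2.6  1.5] open 46.3
TCP in bay x,y [-44.9  -3.2] push 5.1
```

Request:
{"fn": "jog_arm", "kwargs": {
  "increments": [
    [0.15,-0.04,0,0,0,0,4.6],
    [0.15,-0.04,0,0,0,0,4.6]
  ]
}}

```text
t: 15.92
eef_pos: [607.7, -23.5, 5.5]
ee_rot: [0.001, 0.999, 0.053, -0.001]
force: [-5.0, -1.7, 2.9]
opening: 45.9
```

```bash
python3 -c "
from h import *
rel()"
```

```text
t 15.92 p [607.7 -23.5   5.5] yaw 6.11 tilt [-0.002 -0.002] F [-5.  -1.7  2.9] open 45.9
TCP in bay x,y [-41.9  -3.5] push 5.2
```

Request:
{"fn": "jog_arm", "kwargs": {
  "increments": [
    [0.15,-0.04,0,0,0,-0.001,4.6],
    [0.15,-0.04,0,0,0,-0.001,4.6]
  ]
}}

```text
t: 16.08
eef_pos: [610.8, -23.3, 5.5]
ee_rot: [0.001, 0.999, 0.054, -0.001]
force: [-4.5, -3.3, 2.2]
opening: 46.5
```

```bash
python3 -c "
from h import *
rel()"
```

```text
t 16.08 p [610.8 -23.3   5.5] yaw 6.16 tilt [-0.002 -0.003] F [-4.5 -3.3  2.2] open 46.5
TCP in bay x,y [-38.8  -3.5] push 4.9
```

Request:
{"fn": "jog_arm", "kwargs": {
  "increments": [
    [0.15,-0.04,0,0,0,-0.001,4.6],
    [0.15,-0.04,0,0,0,-0.001,4.6]
  ]
}}

```text
t: 16.25
eef_pos: [614.2, -22.7, 5.5]
ee_rot: [0.002, 0.999, 0.054, -0.001]
force: [-8.3, -3.5, 5.6]
opening: 45.8
```

```bash
python3 -c "
from h import *
rel()"
```

```text
t 16.25 p [614.2 -22.7   5.5] yaw 6.23 tilt [-0.002 -0.003] F [-8.3 -3.5  5.6] open 45.8
TCP in bay x,y [-35.4  -3.3] push 8.6
```

Force is rising from 5 to 8.6 N, so the buffer has been met. I press on 1 mm at a time towards about 12–13 N.

Request:
{"fn": "jog_arm", "kwargs": {
  "increments": [
    [0.1,-0.02,0,0,0,0,4.6]
  ]
}}

```text
t: 16.33
eef_pos: [614.4, -22.8, 5.4]
ee_rot: [0.002, 0.999, 0.054, -0.002]
force: [-8.5, -2.5, 6.1]
opening: 46.1
```

```bash
python3 -c "
from h import *
rel()"
```

```text
t 16.33 p [614.4 -22.8   5.4] yaw 6.2 tilt [-0.004 -0.004] F [-8.5 -2.5  6.1] open 46.1
TCP in bay x,y [-35.2  -3.4] push 8.7
```

Request:
{"fn": "jog_arm", "kwargs": {
  "increments": [
    [0.2,-0.02,0,0,0.002,0,4.6],
    [0.2,-0.02,0,0,0.002,0,4.6]
  ]
}}

```text
t: 16.5
eef_pos: [614.7, -23.0, 5.0]
ee_rot: [0.003, 0.999, 0.053, -0.004]
force: [-12.1, -1.0, 7.9]
opening: 46.2
```

```bash
python3 -c "
from h import *
rel()"
```

```text
t 16.5 p [614.7 -23.    5. ] yaw 6.13 tilt [-0.008 -0.006] F [-12.1  -1.    7.9] open 46.2
TCP in bay x,y [-34.9  -3.7] push 12.1
```

Request:
{"fn": "jog_arm", "kwargs": {
  "increments": [
    [0.25,-0.02,0,0,0.002,0,4.6],
    [0.22,-0.02,0,0,0.002,0,4.6]
  ]
}}

```text
t: 16.67
eef_pos: [614.7, -22.9, 4.5]
ee_rot: [0.004, 0.999, 0.053, -0.007]
force: [-11.7, -2.5, 7.9]
opening: 45.7
```

```bash
python3 -c "
from h import *
rel()"
```

```text
t 16.67 p [614.7 -22.9   4.5] yaw 6.11 tilt [-0.014 -0.008] F [-11.7  -2.5   7.9] open 45.7
TCP in bay x,y [-34.9  -3.6] push 11.9
```

Request:
{"fn": "jog_arm", "kwargs": {
  "increments": [
    [0.15,-0.02,-0.08,0.004,0.008,0,4.6],
    [0.2,-0.02,-0.05,0.002,0.006,0,4.6]
  ]
}}

```text
t: 16.83
eef_pos: [614.9, -22.8, 4.4]
ee_rot: [0.001, 0.999, 0.053, -0.004]
force: [-11.3, -2.0, 6.6]
opening: 45.9
```

```bash
python3 -c "
from h import *
rel()"
```

```text
t 16.83 p [614.9 -22.8   4.4] yaw 6.12 tilt [-0.008 -0.002] F [-11.3  -2.    6.6] open 45.9
TCP in bay x,y [-34.7  -3.5] push 11.5
```

Pushes of 11–12 N no longer move it, so it looks home. I let go and look.

Request:
{"fn": "jog_arm", "kwargs": {
  "increments": [
    [-0.3,0,0,0,0,0,4.6],
    [-0.5,0,-0.1,0,0,0,4.6],
    [-2,0,-0.5,0,0,0,4.6],
    [-3,0,-1,0,0,0,4.6],
    [-4,0,-2,0,0,0,4.6],
    [-4,0,-2,0,0,0,4.6],
    [-4,0,0,0,0,0,4.6],
    [-4,0,0,0,0,0,4.6],
    [-3,0,0,0,0,0,4.6],
    [0,0,0,0,0,0,4.6]
  ]
}}

```text
t: 17.67
eef_pos: [371.4, -44.2, 60.8]
ee_rot: [-0.002, 0.998, 0.057, 0.008]
force: [-1.1, -0.4, -0.8]
opening: 46.1
```

```bash
python3 - <<'E'
from h import *
rel()
c=np.zeros((600,800,3),np.uint8)
s=snapshot("top"); c[:595,:385]=cv2.resize(s["image"][85:170,290:345],(385,595),interpolation=cv2.INTER_CUBIC)
s=snapshot("scene"); c[:420,390:]=cv2.resize(s["image"][195:279,195:277],(410,420),interpolation=cv2.INTER_CUBIC)
cv2.imwrite("pics/p7.png",c)
E
```

```text
t 17.67 p [371.4 -44.2  60.8] yaw 6.51 tilt [0.017 0.004] F [-1.1 -0.4 -0.8] open 46.1
TCP in bay x,y [-279.1    2. ] push 1.1
```

View pics/p7.png

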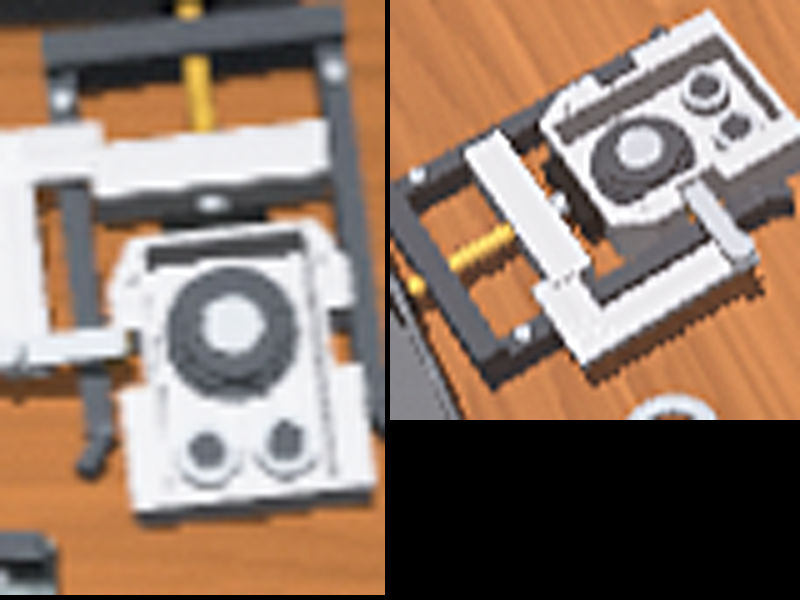

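```bash
python3 - <<'E'
from h import *
from scipy.optimize import least_squares
s=snapshot("top"); a=np.radians(B[2]); R=np.array([[np.cos(a),np.sin(a)],[-np.sin(a),np.cos(a)]])
def bay(c,z): return (crop2w(s,c,np.full(len(c),float(z)),(290,85),7)[:,:2]-B[:2])@R.T
P=bay([(137,512),(374,486),(132,237),(308,222),(120,392),(352,285)],36)
M=np.array([(-55,48,0),(-55,-48,0),(55,37,0),(55,-37,0)],float)
r=least_squares(lambda p:(se2(p,M)[:,:2]-P[:4]).ravel(),(25,0,0)); print("tray in bay",r.x.round(1),r.fun.round(1))
print("bar tip z~40", bay([(128,330),(128,355),(8,358)],42).round(1).tolist())
b=cv2.imread("pics/top0.png"); d=cv2.absdiff(b,s["image"]).sum(2)[125:142,285:315]
print("bar rows now/then (gray, row 133,134)"); 
for y in(132,134): print(b[y,290:316].mean(1).astype(int),s["image"][y,290:316].mean(1).astype(int))
E
```

```text
tray in bay [29.9 -0.9  0.1] [-0.   1.3  0.5 -0.4 -1.2  1.2  0.7 -2.1]
bar tip z~40 [[46.6, 41.0], [36.6, 42.1], [40.8, 89.3]]
bar rows now/then (gray, row 133,134)
[237 239 238 236 238 239 223 171 188 188 197 220 231 231 232 231 231 217
 154 125 127 127 127 129 127 128] [241 243 242 241 242 243 228 177 195 196 203 226 236 236 236 236 236 219
 125 122 211 242 235 190 107 105]
[234 233 220 202 234 235 234 235 234 233 232 233 233 232 233 232 231 213
 150 131 130 128 129 129 130 128] [238 239 225 209 239 239 238 238 238 238 237 237 237 237 236 237 235 219
 138  94 194 225 210 219 107  94]
```

```bash
python3 -c "
from h import *
st(); print(finish_job())"
```

```text
t 17.82 p [379.1 -43.2  61.8] yaw 6.51 tilt [0.024 0.006] F [ 0.1 -0.4  0.1] open 46.2
the job is handed in; nothing more can be done
None
```

The tray is in the bay, my checks point to it being latched, and I handed the job in at 17.8 s. No verdict was reported.

**What I did:** With two spread fingers on the tray's left side I pushed it sideways onto the bay's axis. I then pushed it by the tail between vise and jar into the bay until the buffer was felt, let go and backed off. The tray was planned to pass vise and jar with about 30 mm to spare. I saw nothing touched or disturbed in the pictures along the way, but did not check the bystanders one by one at the end.

**Final checks:**
- **Tray pose:** in the top picture the tray's centre is about 30 mm inside the mouth, about 1 mm off the axis and aligned within about 0.1°. The measurement is good to about 2 mm.
- **Catch:** the catch bar is where it was before the tray came. The roller, at tray x of about 12 mm, lies in the notch against its front wall. The roller itself is hidden, and I never saw the bar pushed back, so the drop is inferred from position and forces.
- **Buffer:** the push rose from about 5 N to 12 N over less than 1 mm, and the tray eased back about 1.4 mm on release. That leaves roughly 7–9 N on the buffer, against the 8 N said to be surely home.

**What did not go to plan:** while the nose was entering, one push reached about 16 N at the wrist, over the 15 N asked for. Taking off bench drag, I estimate about 12 N between tray and bay. I eased off and went on in smaller steps, and no reading after that passed about 12 N.

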